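# Push the lino block into the register corner

## Task

Push the red lino block across the table with the fingers until it sits home in the aluminium register corner: its far long edge flush against the long strip and its left edge flush against the short strip. Only push it along the table, do not pick it up or tip it, and leave the blue block and everything else where they are.

Things in the scene. Friction and masses are not known exactly. Their poses are not given: they have to be found in the camera images.
- red_block: the lino printing block to be pushed: plywood with a dark red face carrying a leaf motif, 90 mm (its x, away from the robot) x 120 mm (its y, to the left) x 23 mm high, about 0.3 kg, loose, flat on the table; origin at the centre of its underside
- red_far_left (a point): lower corner of the red block at its far (+x) and left (+y) side: 45 mm and 60 mm from the block's origin, at table height, axes as the block's
- red_far_right (a point): lower corner of the red block at its far (+x) and right (-y) side: 45 mm and 60 mm from the block's origin, at table height, axes as the block's
- register: the register corner: two aluminium strips with brass screws, fixed to the table, 15 mm high and 16 mm wide, forming an L. Origin at the inner corner on the table. The inner face of the long (far) strip is the plane x = 0 of this frame and runs from y = 0 to y = -420 mm; the inner face of the short (left) strip is the plane y = 0 and runs from x = 0 to x = -70 mm, toward the robot. The block belongs at x < 0, y < 0. The frame may be turned several degrees
- blue_block: a second lino block, same size and make (plywood edge), with a dark blue face and a round sun motif: a bystander; origin as for red_block
- ink_roller: hand ink roller, black roller and red handle, 67 x 142 x 33 mm, lying on the right: a bystander; origin at the centre of its underside
- ink_pot: round pigment pot with a black lid, 56 mm across, 52 mm high, standing behind the long strip: a bystander; origin at the centre of its underside
- amber_bottle: brown bottle with a black cap, 48 mm across, 105 mm high, behind the long strip: a bystander; origin at the centre of its underside
- rubber: eraser with a blue sleeve, 23 x 46 x 13 mm, on the right: a bystander; origin at the centre of its underside
There are look-alikes about, which are no part of the job. Leave any yellow look-alike of the red_block alone.

How it is judged:
At the end, for the whole second after the job is handed in: Both far corners of the red block are within 3 mm of the long strip's inner face and its far left corner is within 3 mm of the short strip's inner face; the block lies flat on the table, at rest (x of red_far_left in the frame of register between -0.003 and 0.003 m and x of red_far_right in the frame of register between -0.003 and 0.003 m and y of red_far_left in the frame of register between -0.003 and 0.003 m and height (world z) of red_block below 0.004 m and angle between red_block's own z axis and vertical below 0.05 rad and linear speed of red_block below 0.01 m/s); the robot touches nothing.
It fails at once if the red block is lifted off the table (more than 8 mm) or tipped (more than 0.15 rad) (height (world z) of red_block above 0.008 m or angle between red_block's own z axis and vertical above 0.15 rad).
It fails at once if a bystander (blue block, ink roller, ink pot, amber bottle, eraser) is moved by more than 10 mm (distance of any of blue_block, ink_roller, ink_pot, amber_bottle, rubber from where it was at the start of the episode above 0.01 m).
It also fails if it takes over 58 s, if anything falls off the work surface, if the arm or the gripper's body presses on something with over 40 N, if the wrist force passes 120 N, or if a joint passes its speed limit or range.

## Robot

A 6-joint arm with a two-finger parallel gripper is mounted at the origin on a cart in front of the work surface, level with it; the furniture and walls round the work are solid. World frame = base frame: x ahead of the robot, y to its left, z up, the work surface at z = 0. Lengths are in m, angles in rad, forces in N, time in s.
With the tool pointing down it reaches from about 0.3 to 0.85 m from the base axis. Payload 5.4 kg.
Tool frame: the origin (TCP) lies at the centre of the arm's flange, where the gripper is bolted on; the fingertips stand 173 mm ahead of it and the grasp point (between the pads) lies 155 mm ahead of it; z points along the fingers, x is the direction in which the jaws open and shut, and the axes are right-handed (so a half turn about z gives the same grasp; the last joint's range is limited). The gripper opens to 85 mm and grips with 20 to 120 N. Pads are 22 mm wide; open, the fingers measure 114 mm over their backs; the gripper's body (76 mm by 85 mm) begins 54 mm behind the grasp point. The pads swing forward as they close: fully open they stand 13 mm farther back than shut.
Start: joints at [-1.348, 0.158, 1.597, -0, 1.386, -0.21], TCP at [0.241, -0.522, 0.405] pointing down, gripper open.
Joint ranges: [-2.91, 2.91], [-0.94, 2.29], [0.18, 2.7], [-1.29, 4.43], [0.17, 2.64], [-3, 3]. Speed limits (rad/s): [2.57, 2.57, 3.14, 3.14, 3.14, 3.14].

## Interface

Orientations are given as a unit quaternion [w, x, y, z].
In Python, from plant import status, snapshot, ctrl gives the robot as it stands. The module is installed in compiled form; this text tells all that it offers.
- The arm moves only by the tool apply_moves, never from a script. Its argument "moves" is a list of rows, each a list of 7 numbers: the opening, from 0 (shut) to 1 (fully open), then the shift along the tool's x, y, z in m, then the turn, a rotation vector about the tool's x, y, z in rad. A call has 1 to 10 rows; each row is the pose to reach, as a shift and turn from the pose commanded when the call began, along the tool's axes at that moment; what a row does not reach only later rows make up. A row lasts 1/12 s, in which the tool goes at most 41.7 mm and 7.16 degrees, less where a joint would pass 70% of its speed; a pose out of reach is approached as far as the arm can. A call with a gripper value outside its range is refused whole. The fingers move at their own pace and stop on an object; the grip force is fixed at half the most. Time passes only in rows, so rows that repeat a pose let the fingers close. It gives the time, the measured TCP pose, the force and the opening at its end, in the units of the state.
- status.sense(): the state, without advancing time (a new reading comes with each control period).
- snapshot(name): name is "side" or "top" or "wrist"; returns a dict with "frame" (480x640x3 uint8, red, green, blue), "z_map" (480x640 float32, m along the optical axis (not along the pixel's ray), 0 where there is no reading), "camera_matrix" (3x3 intrinsics, pixels), "D" ([k1, k2, p1, p2, k3] as OpenCV has them; the pictures are not rectified), "world_to_cam" (4x4, takes a point from world to camera coordinates); the wrist camera has in their place "tool_from_camera" (4x4, takes a point from camera to tool coordinates, whose origin is the TCP and whose axes are the tool frame's). Camera axes: x right, y up, looking along -z (the intrinsics and any distortion apply to the point x, -y, -z); pixel columns grow to the right and rows downward; lengths in m; the calibration is good to about 2 mm. A picture is of the moment at which its call begins: read the wrist's pose just before it.
- ctrl.hand_in(): hands the job in, once; it reports no verdict.
The state is a dict: "clock": time; "joint_pos": joint angles; "qvel": joint speeds; "joint_torque": joint torques, N m; "eef_pos": TCP position; "tcp_rot": TCP orientation; "force": force on the tool from outside, world axes, zero at the start; "wrist_torque": the same for the moment, N m; "grip_width": opening from 0.0 (shut) to 1.0 (fully open).
Only numpy, scipy, OpenCV 4.12 (cv2) and the standard library are available. Lean on these libraries where they do the work, as an engineer would, in place of code of your own. Each camera call takes 0.05 s, during which the arm holds its last target. There are 200 camera calls.

## Working session

There is one attempt and no reset: what is moved stays moved. The work goes in short steps, Python scripts to look and compute and a tool call to move; the robot and the scene stay as the last step left them, time stands still between calls to the robot, and variables do not carry over. Pictures are saved under pics/ and viewed, on a budget of 10 in all, crops included, one or two more only if the job needs it, and the job is handed in when it is done.

Besides the shell and the picture viewer there is one more tool, called after "Emit:" by a JSON object that holds its "fn" and its "kwargs", one argument or row to a line. apply_moves: Moves the arm, as the interface text tells. Its arguments: {"type":"object","properties":{"moves":{"type":"array","items":{"type":"array","items":{"type":"number"}}}},"required":["moves"]}

```bash
mkdir -p pics
cat > h.py <<'E'
import numpy as np, cv2
from plant import status, snapshot, ctrl
from scipy.spatial.transform import Rotation as R
def pose():
    s=status.sense(); q=s["tcp_rot"]; T=np.eye(4)
    T[:3,:3]=R.from_quat([q[1],q[2],q[3],q[0]]).as_matrix(); T[:3,3]=s["eef_pos"]; return T
def snap(n,f=None):
    T=pose(); d=snapshot(n)
    d["c2w"]=T@d["tool_from_camera"] if n=="wrist" else np.linalg.inv(d["world_to_cam"])
    if f: cv2.imwrite("pics/"+f,cv2.cvtColor(d["frame"],cv2.COLOR_RGB2BGR))
    np.savez("/tmp/"+n+".npz",**{k:np.array(v) for k,v in d.items()})
    return d
def load(n): return dict(np.load("/tmp/"+n+".npz"))
def on_plane(d,px,z):
    u=cv2.undistortPoints(np.array(px,float).reshape(-1,1,2),d["camera_matrix"],np.array(d["D"],float)).reshape(-1,2)
    r=np.c_[u[:,0],-u[:,1],-np.ones(len(u))]@d["c2w"][:3,:3].T
    o=d["c2w"][:3,3]; t=(np.broadcast_to(z,len(r))-o[2])/r[:,2]
    return o+r*t[:,None]
E
python3 - <<'E'
from h import *
for n in("top","side"):
    d=snap(n,n+"1.png"); print(n,d["c2w"][:3].round(3).tolist())
s=status.sense(); print(s)
E
```

```text
top [[-0.029, 0.983, -0.181, 0.425], [-0.999, -0.032, -0.016, -0.2], [-0.022, 0.181, 0.983, 1.052]]
side [[0.899, 0.253, -0.357, 0.296], [-0.437, 0.534, -0.724, -0.86], [0.008, 0.807, 0.59, 0.609]]
{'clock': 0.1, 'joint_pos': array([-1.34810073e+00,  1.58987423e-01,  1.59809385e+00, -3.43203169e-05,
        1.38619144e+00, -2.10103980e-01]), 'qvel': array([-0.00086509,  0.00067982, -0.00662904,  0.00116589,  0.00116267,
        0.00052618]), 'joint_torque': array([-9.42373008e-04, -3.96992254e+01, -3.32337999e+01, -3.24926468e-04,
        4.21990320e-03,  2.13806146e-05]), 'eef_pos': array([ 0.24108162, -0.5217468 ,  0.40382056]), 'tcp_rot': array([-5.78237662e-04,  8.42442470e-01, -5.38785652e-01, -6.09568471e-04]), 'force': array([-0.69095409, -0.21372158,  0.052089  ]), 'wrist_torque': array([ 0.01542131,  0.00252487, -0.00622854]), 'grip_width': 0.9989752892201756}
```

View pics/top1.png

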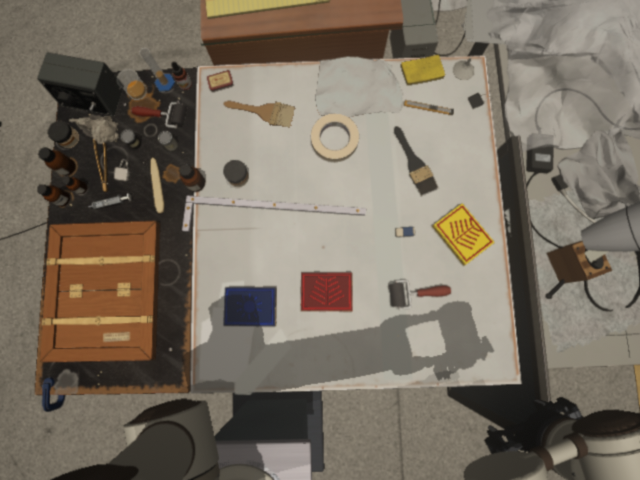

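View pics/side1.png

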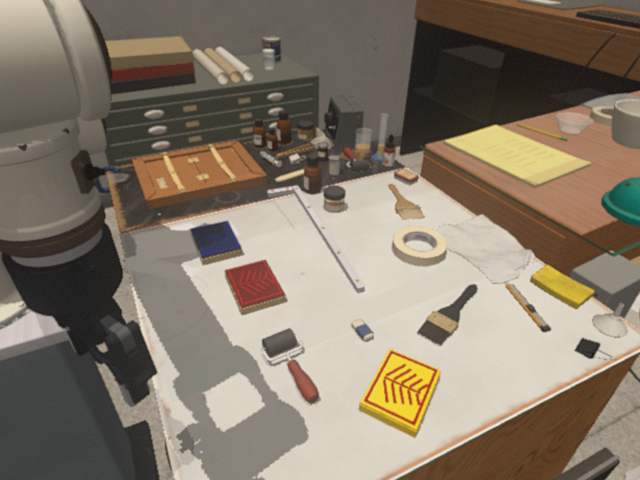

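The top picture shows the candidates: the red block at (326,291), the yellow look-alike with the same leaf motif at (463,233), and the blue block at (250,306). I choose the dark red one. The register's long strip runs from about (192,200) to (364,211), with the short strip at (187,213). Next is one close crop to check this and read the corners.

Run:
```python
from h import *
f=cv2.imread("pics/top1.png")[180:330,170:380]
cv2.imwrite("pics/crop1.png",cv2.resize(f,None,fx=3.8,fy=3.8,interpolation=cv2.INTER_CUBIC))
d=load("top")
print(d["D"],on_plane(d,[[302,272],[351,272],[353,310],[302,310]],.023).round(4))
```

```text
[-0.03720331  0.          0.          0.          0.        ] [[ 0.5291 -0.1518  0.023 ]
 [ 0.5255 -0.2652  0.023 ]
 [ 0.4386 -0.2661  0.023 ]
 [ 0.442  -0.1497  0.023 ]]
```

View pics/crop1.png

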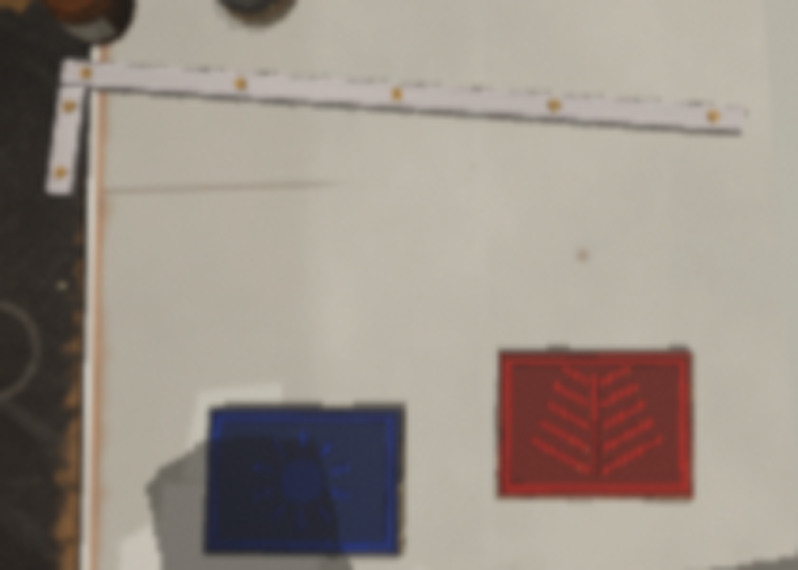

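The crop confirms the dark red face with the leaf motif: corners at crop (497,350), (692,349), (692,497), (498,498). The strip's inner edge runs from (90,87) to (741,130), and the short strip's inner edge from (88,90) to (72,193).

Run:
```python
from h import *
d=load("top")
f=lambda P,z:on_plane(d,np.array(P)/3.8+[170-.4,180-.4],z)
r=f([[497,350],[692,349],[692,497],[498,498]],.023)
print("red",r.round(4).tolist(),r.mean(0).round(4), np.linalg.norm(np.diff(r,axis=0),axis=1))
b=f([[209,408],[403,406],[401,554],[205,553]],.023);print("blue",b.round(4).tolist())
l=f([[90,87],[240,97],[555,118],[741,130]],.015);s=f([[88,90],[72,193]],.015)
print("long",l.round(4).tolist(),"short",s.round(4).tolist())
a=l[-1]-l[0];print("len",np.linalg.norm(a),"yaw",np.degrees(np.arctan2(a[0],-a[1])), "short yaw",np.degrees(np.arctan2(*(s[0]-s[1])[1::-1])))
a=r[1]-r[0];a2=r[2]-r[3];print("redyaw",[np.degrees(np.arctan2(v[0],-v[1])) for v in (a,a2)])
print(pose().round(3))
# depth check
for n,p in(("red",(326,291)),("strip",(275,207)),("table",(275,240))):
    z=d["z_map"][p[1],p[0]]
    for zz in (0,.015,.023):
        P=on_plane(d,[p],zz)[0]; print(n,zz,z,-(np.linalg.inv(d["c2w"])@np.r_[P,1])[2])
```

```text
red [[0.5299, -0.148, 0.023], [0.5268, -0.2669, 0.023], [0.4378, -0.2631, 0.023], [0.4406, -0.1465, 0.023]] [ 0.4838 -0.2061  0.023 ] [0.11892914 0.08907796 0.11656497]
blue [[0.4998, 0.0287, 0.023], [0.4975, -0.09, 0.023], [0.4091, -0.0876, 0.023], [0.4128, 0.0307, 0.023]]
long [[0.7067, 0.1086, 0.015], [0.6967, 0.0121, 0.015], [0.6761, -0.1876, 0.015], [0.6644, -0.3042, 0.015]] short [[0.7048, 0.1098, 0.015], [0.6381, 0.1186, 0.015]]
len 0.4150161141967234 yaw -5.862214420620852 short yaw -7.4753012438562
redyaw [np.float64(-1.4982139586767735), np.float64(-1.4009588118306662)]
[[ 0.419 -0.908 -0.     0.241]
 [-0.908 -0.419  0.002 -0.522]
 [-0.002 -0.    -1.     0.404]
 [ 0.     0.     0.     1.   ]]
red 0 1.0202143 1.044787967630132
red 0.015 1.0202143 1.029885940686475
red 0.023 1.0202143 1.0219381929831914
strip 0 1.0616515 1.0843244818711282
strip 0.015 1.0616515 1.0688585374449473
strip 0.023 1.0616515 1.060610033750984
table 0 1.0702869 1.0695242540024863
table 0.015 1.0702869 1.054269408288488
table 0.023 1.0702869 1.0461334905743556
```

Emit:
{"fn": "apply_moves", "kwargs": {
  "moves": [
    [1,-0.02,-0.03,0,0,0,0.05],
    [1,-0.217,-0.281,0.15,0,0,0.457],
    [1,-0.217,-0.281,0.15,0,0,0.457],
    [1,-0.217,-0.281,0.15,0,0,0.457],
    [1,-0.217,-0.281,0.15,0,0,0.457],
    [1,-0.217,-0.281,0.15,0,0,0.457],
    [1,-0.217,-0.281,0.15,0,0,0.457],
    [1,-0.217,-0.281,0.15,0,0,0.457],
    [1,-0.217,-0.281,0.15,0,0,0.457],
    [1,-0.217,-0.281,0.15,0,0,0.457]
  ]
}}

```text
clock: 0.93
eef_pos: [0.4051, -0.2029, 0.2519]
tcp_rot: [0.0, -0.699, 0.715, 0.003]
force: [-0.3, 0.2, -0.3]
grip_width: 0.999
```

Emit:
{"fn": "apply_moves", "kwargs": {
  "moves": [
    [0.9,0.001,0.008,0.02,0,0,0],
    [0.9,0.001,0.008,0.04,0,0,0],
    [0.9,0.001,0.008,0.06,0,0,0],
    [0.9,0.001,0.008,0.068,0,0,0],
    [0.9,0.001,0.008,0.068,0,0,0],
    [0.9,0.001,0.008,0.068,0,0,0],
    [0.9,0.001,0.008,0.072,0,0,0],
    [0.9,0.001,0.008,0.072,0,0,0]
  ]
}}

```text
clock: 1.6
eef_pos: [0.3975, -0.2083, 0.1833]
tcp_rot: [0.0, -0.698, 0.716, -0.001]
force: [0.1, 0.4, -0.2]
grip_width: 0.896
```

Run:
```python
from h import *
d=snap("side","side2.png"); f=cv2.imread("pics/side2.png")[200:380,120:360]
cv2.imwrite("pics/crop2.png",cv2.resize(f,None,fx=3.3,fy=3.3,interpolation=cv2.INTER_CUBIC))
print(pose().round(4))
```

```text
[[-2.430e-02 -9.997e-01  1.000e-03  3.975e-01]
 [-9.997e-01  2.430e-02 -9.000e-04 -2.083e-01]
 [ 9.000e-04 -1.000e-03 -1.000e+00  1.834e-01]
 [ 0.000e+00  0.000e+00  0.000e+00  1.000e+00]]
```

View pics/crop2.png

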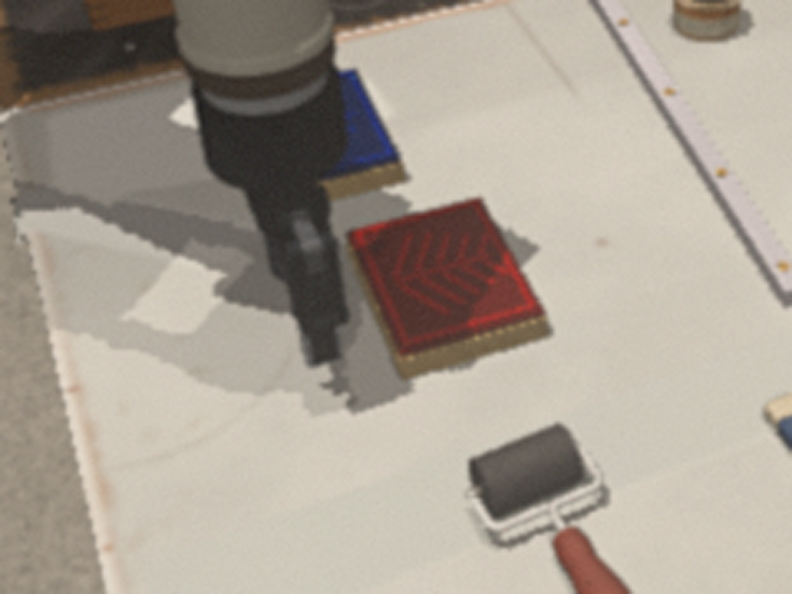

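The fingers are clear of the red block's near face. The nearer fingertip is at crop (320,362), with its shadow close by. I'll work out its height.

Run:
```python
from h import *
d=load("side")
for p in ((217,309),(221,307),(214,310)):
    print([on_plane(d,[p],z)[0].round(3).tolist() for z in (0,.01,.02,.03)])
f=d["z_map"][300:314,208:228:3]; print(f.round(3))
P=on_plane(d,[(217,307)],.02)[0];print(-(np.linalg.inv(d["c2w"])@np.r_[P,1])[2])
```

```text
[[0.396, -0.231, 0.0], [0.395, -0.241, 0.01], [0.393, -0.251, 0.02], [0.391, -0.262, 0.03]]
[[0.405, -0.229, 0.0], [0.403, -0.239, 0.01], [0.401, -0.249, 0.02], [0.399, -0.26, 0.03]]
[[0.39, -0.231, 0.0], [0.389, -0.241, 0.01], [0.387, -0.251, 0.02], [0.386, -0.262, 0.03]]
[[0.871 0.8   0.769 0.775 0.8   0.81  0.874]
 [0.869 0.802 0.793 0.8   0.802 0.817 0.873]
 [0.867 0.804 0.796 0.801 0.804 0.816 0.867]
 [0.867 0.808 0.798 0.8   0.804 0.817 0.866]
 [0.864 0.814 0.806 0.802 0.809 0.818 0.863]
 [0.859 0.862 0.809 0.804 0.807 0.82  0.864]
 [0.856 0.857 0.81  0.808 0.81  0.819 0.86 ]
 [0.858 0.856 0.813 0.81  0.812 0.824 0.856]
 [0.854 0.857 0.815 0.808 0.811 0.823 0.854]
 [0.851 0.853 0.815 0.81  0.82  0.852 0.855]
 [0.851 0.849 0.817 0.82  0.849 0.851 0.848]
 [0.846 0.848 0.819 0.848 0.846 0.847 0.847]
 [0.845 0.846 0.845 0.844 0.849 0.844 0.848]
 [0.841 0.843 0.845 0.842 0.845 0.842 0.848]]
0.8270453751454674
```

Emit:
{"fn": "apply_moves", "kwargs": {
  "moves": [
    [0.9,0,0,0.008,0,0,0],
    [0.9,0,0,0.015,0,0,0],
    [0.9,0,0,0.015,0,0,0],
    [0.9,0,-0.015,0.015,0,0,0],
    [0.9,0,-0.022,0.015,0,0,0],
    [0.9,0,-0.027,0.015,0,0,0],
    [0.9,0,-0.032,0.015,0,0,0],
    [0.9,0,-0.036,0.015,0,0,0],
    [0.9,0,-0.04,0.015,0,0,0],
    [0.9,0,-0.044,0.015,0,0,0]
  ]
}}

```text
clock: 2.48
eef_pos: [0.4412, -0.2089, 0.1676]
tcp_rot: [-0.0, -0.699, 0.716, 0.0]
force: [-2.8, 0.1, 1.9]
grip_width: 0.901
```

Emit:
{"fn": "apply_moves", "kwargs": {
  "moves": [
    [0.9,0,-0.008,0,0,0,0.008],
    [0.9,0,-0.017,0,0,0,0.016],
    [0.9,0,-0.026,0,0,0,0.024],
    [0.9,0,-0.035,0,0,0,0.032],
    [0.9,0,-0.044,0,0,0,0.04],
    [0.9,0,-0.053,0,0,0,0.048],
    [0.9,0,-0.062,0,0,0,0.056],
    [0.9,0,-0.071,0,0,0,0.064],
    [0.9,0,-0.08,0,0,0,0.072],
    [0.9,0,-0.088,0,0,0,0.077]
  ]
}}

```text
clock: 3.32
eef_pos: [0.5302, -0.2111, 0.1677]
tcp_rot: [0.0, -0.67, 0.742, -0.0]
force: [-1.0, 0.6, -0.7]
grip_width: 0.899
```

Run:
```python
from h import *
d=snap("top","top3.png"); f=cv2.imread("pics/top3.png")[170:320,170:380]
cv2.imwrite("pics/crop3.png",cv2.resize(f,None,fx=3.8,fy=3.8,interpolation=cv2.INTER_CUBIC))
print(pose().round(4))
```

```text
[[-1.017e-01 -9.948e-01  2.500e-03  5.313e-01]
 [-9.948e-01  1.017e-01 -1.000e-03 -2.114e-01]
 [ 8.000e-04 -2.600e-03 -1.000e+00  1.682e-01]
 [ 0.000e+00  0.000e+00  0.000e+00  1.000e+00]]
```

View pics/crop3.png

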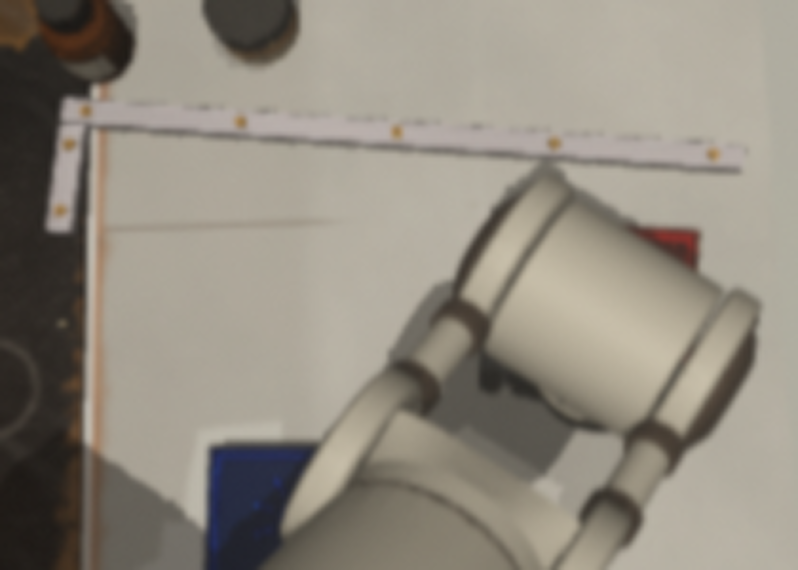

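The arm hides most of the block, but its far right corner shows at crop (697,230), roughly parallel to the strip. About 40 mm remain.

Emit:
{"fn": "apply_moves", "kwargs": {
  "moves": [
    [0.9,0,-0.006,0,0,0,0],
    [0.9,0,-0.012,0,0,0,0],
    [0.9,0,-0.018,0,0,0,0],
    [0.9,0,-0.024,0,0,0,0],
    [0.9,0,-0.028,0,0,0,0],
    [0.9,0,-0.031,0,0,0,0],
    [0.9,0,-0.034,0,0,0,0],
    [0.9,0,-0.036,0,0,0,0]
  ]
}}

```text
clock: 4.03
eef_pos: [0.5652, -0.2148, 0.1677]
tcp_rot: [-0.0, -0.67, 0.742, -0.0]
force: [-2.6, -0.4, 2.0]
grip_width: 0.899
```

Emit:
{"fn": "apply_moves", "kwargs": {
  "moves": [
    [0.9,0,-0.002,0,0,0,0],
    [0.9,0,-0.004,0,0,0,0],
    [0.9,0,-0.006,0,0,0,0],
    [0.9,0,-0.007,0,0,0,0],
    [0.9,0,-0.008,0,0,0,0]
  ]
}}

```text
clock: 4.45
eef_pos: [0.5714, -0.2154, 0.1674]
tcp_rot: [-0.002, -0.671, 0.742, 0.003]
force: [-17.1, 0.0, 12.5]
grip_width: 0.901
```

Emit:
{"fn": "apply_moves", "kwargs": {
  "moves": [
    [0.9,0,0.01,0,0,0,0],
    [0.9,0,0.025,0,0,0,0],
    [0.9,0,0.035,0,0,0,0],
    [0.9,0,0.035,-0.03,0,0,0],
    [0.9,0,0.035,-0.065,0,0,0],
    [0.9,0.03,0.03,-0.08,0,0,-0.1],
    [0.9,0.06,0.02,-0.08,0,0,-0.22],
    [0.9,0.09,0,-0.08,0,0,-0.34],
    [0.9,0.1,-0.02,-0.08,0,0,-0.46],
    [0.9,0.1,-0.02,-0.08,0,0,-0.58]
  ]
}}

```text
clock: 5.28
eef_pos: [0.5848, -0.3204, 0.2486]
tcp_rot: [0.0, 0.855, -0.518, 0.003]
force: [-0.4, 0.0, 0.5]
grip_width: 0.9
```

Run:
```python
from h import *
d=snap("top","top4.png"); f=cv2.imread("pics/top4.png")[170:320,200:410]
cv2.imwrite("pics/crop4.png",cv2.resize(f,None,fx=3.8,fy=3.8,interpolation=cv2.INTER_CUBIC))
print(pose().round(4))
```

```text
[[ 0.4693 -0.883   0.0031  0.584 ]
 [-0.883  -0.4693 -0.0017 -0.3189]
 [ 0.003  -0.0019 -1.      0.248 ]
 [ 0.      0.      0.      1.    ]]
```

View pics/crop4.png

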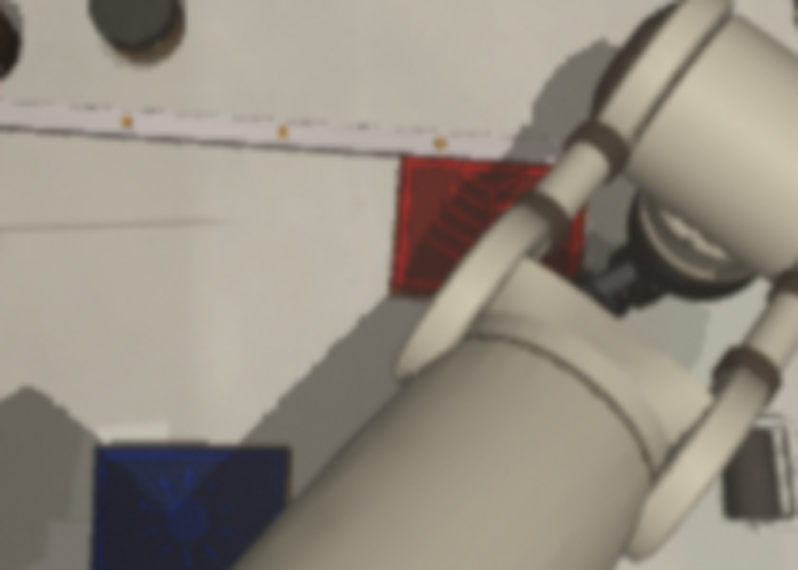

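The block sits flush along the long strip: far left corner at crop (401,156), near left (393,293). The right edge is near x≈585.

Run:
```python
from h import *
d=load("top")
r=on_plane(d,np.array([[401,156],[393,293],[585,235]])/3.8+[200-.4,170-.4],.023)
print(r.round(4)); v=r[0]-r[1]; print(np.degrees(np.arctan2(v[1],v[0])),np.linalg.norm(v))
th=np.radians(-5.9); X=np.array([np.cos(th),np.sin(th)]);Y=np.array([-X[1],X[0]])
c=r[:2,:2].mean(0)-.06*Y; print("c",c); C=np.array([.7067,.109])
print("reg coords FL",(r[0,:2]-C)@X,(r[0,:2]-C)@Y)
T=pose()
g=c-(.06+.04)*Y
dl=T[:3,:3].T@(np.r_[g,.25]-T[:3,3]); print("goal",g,"tool delta",dl.round(4),"turn z",-(th-np.arctan2(T[1,0],T[0,0])))
```

```text
[[ 0.675  -0.1627  0.023 ]
 [ 0.5884 -0.1556  0.023 ]
 [ 0.6209 -0.2754  0.023 ]]
-4.696319332660416 0.08689770543201765
c [ 0.62552516 -0.21881081]
reg coords FL -0.003609071405177968 -0.2735057927171212
goal [ 0.61524591 -0.3182811 ] tool delta [ 0.0141 -0.0279 -0.0019] turn z -0.9792925018920395
```

Emit:
{"fn": "apply_moves", "kwargs": {
  "moves": [
    [0.5,0.005,-0.01,0,0,0,-0.12],
    [0.5,0.012,-0.025,0,0,0,-0.24],
    [0.5,0.014,-0.028,0,0,0,-0.36],
    [0.5,0.014,-0.028,0,0,0,-0.48],
    [0.5,0.014,-0.028,0,0,0,-0.6],
    [0.5,0.014,-0.028,0,0,0,-0.72],
    [0.5,0.014,-0.028,0,0,0,-0.84],
    [0.5,0.014,-0.028,0,0,0,-0.96],
    [0.5,0.014,-0.028,0,0,0,-0.979],
    [0.5,0.014,-0.028,0,0,0,-0.979]
  ]
}}

```text
clock: 6.17
eef_pos: [0.6141, -0.3163, 0.2477]
tcp_rot: [0.0, 0.998, -0.058, 0.0]
force: [0.2, -0.6, -0.7]
grip_width: 0.5
```

Emit:
{"fn": "apply_moves", "kwargs": {
  "moves": [
    [0.5,0,0,0.03,0,0,-0.012],
    [0.5,0,0,0.055,0,0,-0.012],
    [0.5,0,0,0.064,0,0,-0.012],
    [0.5,0,0,0.07,0,0,-0.012],
    [0.5,0,0,0.07,0,0,-0.012],
    [0.5,0,0,0.072,0,0,-0.012],
    [0.5,0,0,0.072,0,0,-0.012]
  ]
}}

```text
clock: 6.75
eef_pos: [0.6146, -0.3171, 0.1773]
tcp_rot: [0.001, 0.999, -0.051, 0.001]
force: [1.0, 0.7, 0.6]
grip_width: 0.497
```

Emit:
{"fn": "apply_moves", "kwargs": {
  "moves": [
    [0.5,0,-0.009,0,0,0,0],
    [0.5,0,-0.017,0,0,0,0],
    [0.5,0,-0.023,0,0,0,0],
    [0.5,0,-0.028,0,0,0,0],
    [0.5,0,-0.034,0,0,0,0],
    [0.5,0,-0.041,0,0,0,0],
    [0.5,0,-0.049,0,0,0,0],
    [0.5,0,-0.057,0,0,0,0],
    [0.5,0,-0.065,0,0,0,0],
    [0.5,0,-0.073,0,0,0,0]
  ]
}}

```text
clock: 7.58
eef_pos: [0.6216, -0.2434, 0.1761]
tcp_rot: [0.0, 0.999, -0.05, 0.0]
force: [0.2, -2.6, 2.3]
grip_width: 0.498
```

Emit:
{"fn": "apply_moves", "kwargs": {
  "moves": [
    [0.5,0,-0.008,0,0,0,0],
    [0.5,0,-0.017,0,0,0,0],
    [0.5,0,-0.026,0,0,0,0],
    [0.5,0,-0.035,0,0,0,0],
    [0.5,0,-0.044,0,0,0,0],
    [0.5,0,-0.053,0,0,0,0],
    [0.5,0,-0.062,0,0,0,0],
    [0.5,0,-0.071,0,0,0,0],
    [0.5,0,-0.08,0,0,0,0],
    [0.5,0,-0.088,0,0,0,0]
  ]
}}

```text
clock: 8.42
eef_pos: [0.6303, -0.1554, 0.1756]
tcp_rot: [-0.0, 0.999, -0.05, -0.0]
force: [0.6, -2.6, 1.5]
grip_width: 0.501
```

Run:
```python
from h import *
d=snap("top","top5.png"); f=cv2.imread("pics/top5.png")[170:320,170:380]
cv2.imwrite("pics/crop5.png",cv2.resize(f,None,fx=3.8,fy=3.8,interpolation=cv2.INTER_CUBIC))
```

```text
(no output)
```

View pics/crop5.png

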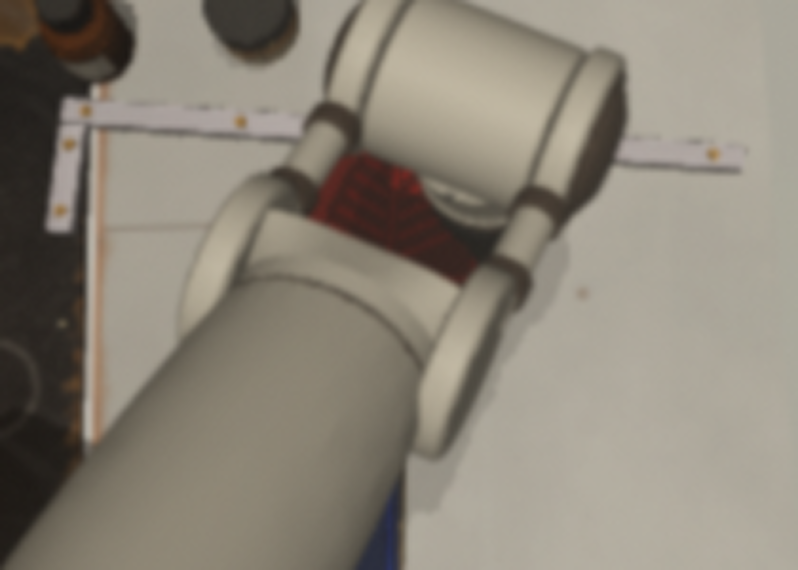

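The motif stays square to the strip while the block moves left. About 140 mm remain.

Emit:
{"fn": "apply_moves", "kwargs": {
  "moves": [
    [0.5,0,-0.009,0,0,0,0],
    [0.5,0,-0.02,0,0,0,0],
    [0.5,0,-0.031,0,0,0,0],
    [0.5,0,-0.042,0,0,0,0],
    [0.5,0,-0.053,0,0,0,0],
    [0.5,0,-0.064,0,0,0,0],
    [0.5,0,-0.075,0,0,0,0],
    [0.5,0,-0.086,0,0,0,0],
    [0.5,0,-0.097,0,0,0,0],
    [0.5,0,-0.105,0,0,0,0]
  ]
}}

```text
clock: 9.3
eef_pos: [0.6408, -0.0504, 0.1755]
tcp_rot: [-0.0, 0.999, -0.05, -0.0]
force: [-0.7, -0.7, -1.0]
grip_width: 0.503
```

Emit:
{"fn": "apply_moves", "kwargs": {
  "moves": [
    [0.5,0,-0.006,0,0,0,0],
    [0.5,0,-0.012,0,0,0,0],
    [0.5,0,-0.017,0,0,0,0],
    [0.5,0,-0.021,0,0,0,0],
    [0.5,0,-0.024,0,0,0,0],
    [0.5,0,-0.026,0,0,0,0],
    [0.5,0,-0.028,0,0,0,0]
  ]
}}

```text
clock: 9.88
eef_pos: [0.6437, -0.0242, 0.1757]
tcp_rot: [0.0, 0.999, -0.051, 0.0]
force: [-0.2, 0.2, -0.6]
grip_width: 0.503
```

Emit:
{"fn": "apply_moves", "kwargs": {
  "moves": [
    [0.5,0,-0.002,0,0,0,0],
    [0.5,0,-0.004,0,0,0,0],
    [0.5,0,-0.006,0,0,0,0],
    [0.5,0,-0.008,0,0,0,0],
    [0.5,0,-0.009,0,0,0,0]
  ]
}}

```text
clock: 10.3
eef_pos: [0.6446, -0.0149, 0.1757]
tcp_rot: [-0.0, 0.999, -0.05, 0.0]
force: [-0.3, -0.9, -1.5]
grip_width: 0.5
```

Emit:
{"fn": "apply_moves", "kwargs": {
  "moves": [
    [0.5,0,-0.002,0,0,0,0],
    [0.5,0,-0.003,0,0,0,0],
    [0.5,0,-0.004,0,0,0,0],
    [0.5,0,-0.004,0,0,0,0]
  ]
}}

```text
clock: 10.63
eef_pos: [0.6448, -0.0132, 0.1758]
tcp_rot: [0.002, 0.999, -0.05, -0.001]
force: [-3.4, -10.9, 0.0]
grip_width: 0.5
```

Run:
```python
from h import *
for n in ("top","side"): snap(n,n+"6.png")
f=cv2.imread("pics/side6.png")[150:330,180:420]
cv2.imwrite("pics/crop6.png",cv2.resize(f,None,fx=3.3,fy=3.3,interpolation=cv2.INTER_CUBIC))
```

```text
(no output)
```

View pics/crop6.png

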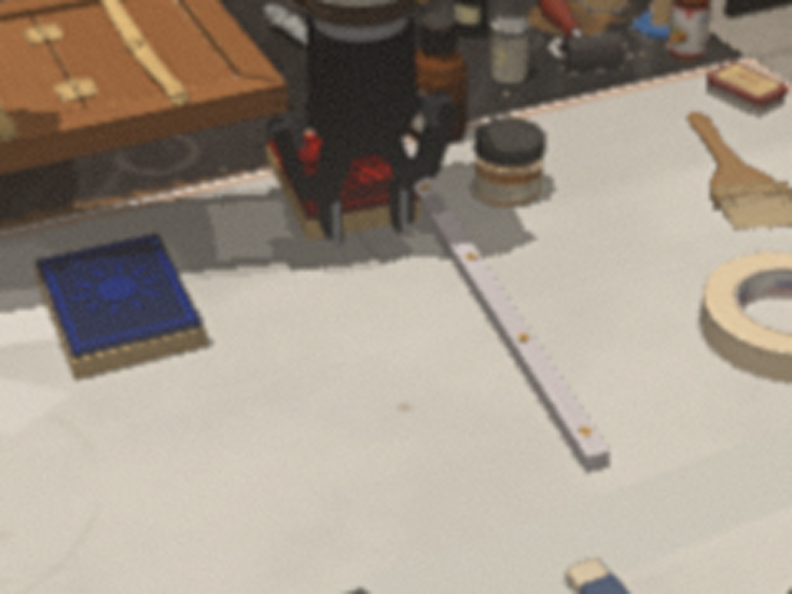

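The fingers are against the right face of the block, which sits in the corner at crop ~(340,190). The −11 N force says it is seated on the short strip. Back off and look.

Emit:
{"fn": "apply_moves", "kwargs": {
  "moves": [
    [0.5,0,-0.001,0,0,0,0],
    [0.5,0,0.01,0,0,0,0],
    [0.5,0,0.025,0,0,0,0],
    [0.5,0,0.04,-0.02,0,0,0],
    [0.5,0,0.06,-0.05,0,0,0],
    [0.5,0,0.09,-0.08,0,0,0],
    [0.5,0,0.125,-0.08,0,0,0],
    [0.5,0,0.16,-0.08,0,0,0],
    [0.5,0,0.19,-0.08,0,0,0],
    [0.5,0,0.19,-0.08,0,0,0]
  ]
}}

```text
clock: 11.57
eef_pos: [0.625, -0.2063, 0.2567]
tcp_rot: [0.001, 0.999, -0.053, 0.001]
force: [-0.3, -0.4, 0.2]
grip_width: 0.5
```

Run:
```python
from h import *
d=snap("top","top7.png"); f=cv2.imread("pics/top7.png")[180:270,170:290]
cv2.imwrite("pics/crop7.png",cv2.resize(f,None,fx=6.6,fy=6.6,interpolation=cv2.INTER_CUBIC))
print(pose().round(4).tolist())
```

```text
[[0.9944, -0.1053, 0.0014, 0.6253], [-0.1053, -0.9944, -0.0005, -0.2037], [0.0015, 0.0003, -1.0, 0.2562], [0.0, 0.0, 0.0, 1.0]]
```

View pics/crop7.png

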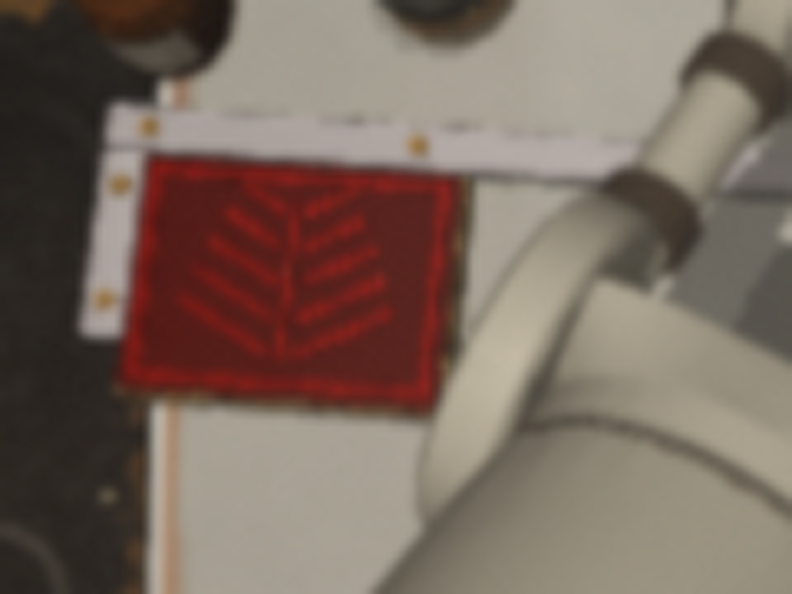

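The block is in the corner: far left at (147,156), far right at (465,178), near left at (123,388), with no visible gap at either strip. Checking numerically against the first strip measurement.

Run:
```python
from h import *
d=load("top")
r=on_plane(d,np.array([[147,156],[465,178],[123,388],[435,411]])/6.6+[170-.42,180-.42],.023)
l=on_plane(d,np.array([[90,87],[240,97],[555,118],[741,130]])/3.8+[169.6,179.6],.015)
k=np.polyfit(l[:,1],l[:,0],1); th=-np.arctan(k[0]); X=np.array([np.cos(th),np.sin(th)]);Y=np.array([-X[1],X[0]])
C=np.array([np.polyval(k,.109),.109])
print(np.degrees(th)); print("reg coords",[[(p[:2]-C)@X,(p[:2]-C)@Y] for p in r])
c=r[:,:2].mean(0);print("c",c)
T=pose(); 
for n,g in(("stage",np.r_[c-.09*X,.25]),): print(g,(T[:3,:3].T@(g-T[:3,3])).round(4))
```

```text
-5.868378111882678
reg coords [[np.float64(-0.0038559975708559045), np.float64(0.0002705111957016828)], [np.float64(-0.004271913393133844), np.float64(-0.11713495147195606)], [np.float64(-0.08985882267322053), np.float64(-0.0016966960129895904)], [np.float64(-0.09029244907351777), np.float64(-0.11528851259332715)]]
c [0.6539097  0.05565655]
[0.56438136 0.06485847 0.25      ] [-0.0889 -0.2607  0.006 ]
```

Emit:
{"fn": "apply_moves", "kwargs": {
  "moves": [
    [0.6,-0.03,-0.02,0,0,0,0.12],
    [0.6,-0.06,-0.05,0,0,0,0.24],
    [0.6,-0.089,-0.08,0,0,0,0.36],
    [0.6,-0.089,-0.115,0,0,0,0.48],
    [0.6,-0.089,-0.15,0,0,0,0.6],
    [0.6,-0.089,-0.185,0,0,0,0.72],
    [0.6,-0.089,-0.22,0,0,0,0.84],
    [0.6,-0.089,-0.245,0,0,0,0.96],
    [0.6,-0.089,-0.26,0,0,0,1.08],
    [0.6,-0.089,-0.261,0,0,0,1.2]
  ]
}}

```text
clock: 12.45
eef_pos: [0.5632, 0.0722, 0.2557]
tcp_rot: [-0.001, 0.795, -0.606, -0.001]
force: [-0.0, 0.4, -0.7]
grip_width: 0.605
```

Emit:
{"fn": "apply_moves", "kwargs": {
  "moves": [
    [0.6,0,0,0,0,0,0.12],
    [0.6,0,0,0,0,0,0.24],
    [0.6,0,0,0,0,0,0.36],
    [0.6,0,0,0,0,0,0.371],
    [0.6,0,0,0,0,0,0.371]
  ]
}}

```text
clock: 12.87
eef_pos: [0.5634, 0.069, 0.2557]
tcp_rot: [0.0, -0.672, 0.741, 0.0]
force: [-0.4, 0.2, 0.4]
grip_width: 0.596
```

Emit:
{"fn": "apply_moves", "kwargs": {
  "moves": [
    [0.6,0,0,0.03,0,0,0.003],
    [0.6,0,0,0.06,0,0,0.003],
    [0.6,0,0,0.075,0,0,0.003],
    [0.6,0,0,0.08,0,0,0.003],
    [0.6,0,0,0.081,0,0,0.003],
    [0.6,0,-0.01,0.081,0,0,0.003],
    [0.6,0,-0.02,0.081,0,0,0.003],
    [0.6,0,-0.026,0.081,0,0,0.003],
    [0.6,0,-0.029,0.081,0,0,0.003],
    [0.6,0,-0.031,0.081,0,0,0.003]
  ]
}}

```text
clock: 13.7
eef_pos: [0.5952, 0.0653, 0.1758]
tcp_rot: [0.001, -0.67, 0.743, -0.001]
force: [-0.6, 0.3, 0.8]
grip_width: 0.603
```

Emit:
{"fn": "apply_moves", "kwargs": {
  "moves": [
    [0.6,0,-0.001,0,0,0,0],
    [0.6,0,-0.002,0,0,0,0],
    [0.6,0,-0.003,0,0,0,0],
    [0.6,0,-0.004,0,0,0,0]
  ]
}}

```text
clock: 14.03
eef_pos: [0.5982, 0.0649, 0.1746]
tcp_rot: [-0.0, -0.669, 0.743, 0.0]
force: [-0.6, 0.7, -1.0]
grip_width: 0.597
```

Emit:
{"fn": "apply_moves", "kwargs": {
  "moves": [
    [0.6,0,-0.001,0,0,0,0],
    [0.6,0,-0.002,0,0,0,0],
    [0.6,0,-0.003,0,0,0,0],
    [0.6,0,-0.003,0,0,0,0]
  ]
}}

```text
clock: 14.37
eef_pos: [0.6007, 0.0648, 0.1744]
tcp_rot: [-0.001, -0.669, 0.743, 0.001]
force: [-5.5, 1.3, 4.5]
grip_width: 0.597
```

Emit:
{"fn": "apply_moves", "kwargs": {
  "moves": [
    [0.6,0,-0.001,0,0,0,0],
    [0.6,0,-0.002,0,0,0,0],
    [0.6,0,-0.002,0,0,0,0]
  ]
}}

```text
clock: 14.62
eef_pos: [0.6016, 0.0647, 0.174]
tcp_rot: [-0.003, -0.669, 0.743, 0.003]
force: [-11.7, 1.2, 8.8]
grip_width: 0.597
```

The force climbs to 12 N with almost no motion, so the block is firm on the long strip. Retreat and check.

Emit:
{"fn": "apply_moves", "kwargs": {
  "moves": [
    [0.6,0,0.004,0,0,0,0],
    [0.6,0,0.015,0,0,0,0],
    [0.6,0,0.03,0,0,0,0],
    [0.6,0,0.035,-0.03,0,0,0],
    [0.6,0,0.035,-0.07,0,0,0],
    [0.6,0.03,0.06,-0.1,0,0,0],
    [0.6,0.065,0.09,-0.12,0,0,0],
    [0.6,0.1,0.12,-0.12,0,0,0],
    [0.6,0.135,0.15,-0.12,0,0,0],
    [0.6,0.17,0.16,-0.12,0,0,0]
  ]
}}

```text
clock: 15.45
eef_pos: [0.4338, -0.0737, 0.2951]
tcp_rot: [0.001, -0.67, 0.742, -0.001]
force: [-1.1, -0.6, 0.7]
grip_width: 0.608
```

Run:
```python
from h import *
d=snap("top","top8.png"); f=cv2.imread("pics/top8.png")[180:330,170:380]
g=f[:90,:120]
cv2.imwrite("pics/crop8.png",cv2.resize(g,None,fx=6.6,fy=6.6,interpolation=cv2.INTER_CUBIC))
a=cv2.imread("pics/top7.png")[180:270,170:240].astype(int); print("diff vs before nudge",np.abs(a-g[:, :70]).mean())
a=cv2.imread("pics/top1.png");b=cv2.imread("pics/top8.png")
for n,(u,v) in dict(pot=(235,173),bottle=(192,178),rubber=(404,231),roller=(398,292),blue=(230,290)).items():
    t=a[v-12:v+12,u-12:u+12]; m=cv2.matchTemplate(b[v-20:v+20,u-20:u+20],t,cv2.TM_CCOEFF_NORMED); print(n,m.max().round(3),np.unravel_index(m.argmax(),m.shape),"(8,8=unmoved)")
```

```text
diff vs before nudge 3.9826455026455028
pot 1.0 (np.int64(8), np.int64(8)) (8,8=unmoved)
bottle 0.999 (np.int64(8), np.int64(8)) (8,8=unmoved)
rubber 1.0 (np.int64(8), np.int64(8)) (8,8=unmoved)
roller 1.0 (np.int64(8), np.int64(8)) (8,8=unmoved)
blue 0.19 (np.int64(0), np.int64(9)) (8,8=unmoved)
```

View pics/crop8.png

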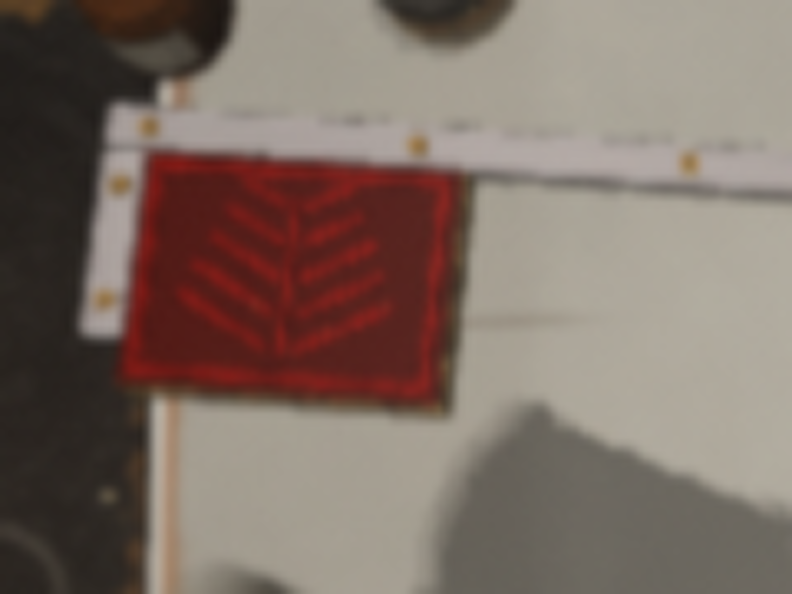

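The block now sits tight in the corner. Its far edge moved about 3 crop pixels (~1 mm) to the strip, and its left edge is still against the short strip at (145,160)–(123,335). The arm covers the blue block in this view, but it is well above it and touching nothing.

Run:
```python
from h import *
d=load("top")
r=on_plane(d,np.array([[147,153],[467,173]])/6.6+[170-.42,180-.42],.023)
l=on_plane(d,np.array([[90,87],[240,97],[555,118],[741,130]])/3.8+[169.6,179.6],.015)
k=np.polyfit(l[:,1],l[:,0],1); th=-np.arctan(k[0]); X=np.array([np.cos(th),np.sin(th)]);Y=np.array([-X[1],X[0]]);C=np.array([np.polyval(k,.109),.109])
print([[(p[:2]-C)@X,(p[:2]-C)@Y] for p in r])
s=snap("side"); a=cv2.cvtColor(cv2.imread("pics/side1.png"),cv2.COLOR_BGR2RGB)
print("blue side diff",np.abs(a[225:262,195:240].astype(int)-s["frame"][225:262,195:240]).mean(),status.sense()["force"])
print(ctrl.hand_in())
```

```text
[[np.float64(-0.0027347283947418365), np.float64(0.0004116753994149302)], [np.float64(-0.0023648932139571713), np.float64(-0.11766815672230371)]]
blue side diff 16.216816816816817 [0.3235836  0.77361383 0.22066699]
the job is handed in; nothing more can be done
None
```

I pushed the red block flat against the long strip with both fingers, then slid it left along the strip into the short strip. A last nudge from the near side closed about 1 mm at the long strip. I then backed the arm off and handed in at about 15.5 s of the 58 s allowed. No verdict was reported.

**Seating by force:** the short strip stopped the block at about 11 N and the long strip at about 12 N, with almost no further movement either time.

**Seating by camera:** the last top picture shows no gap at either strip. Relative to the register, both far corners measure about −2.5 mm in x (−2.7 and −2.4), and the far left corner +0.4 mm in y. The x readings are inside the 3 mm limit but close to it. When I had the block pressed against the strip earlier the same method read −3.6 mm, so I believe most of that is camera and calibration bias.

**Bystanders:** the pot, bottle, eraser and roller had not moved between the first and last top pictures.

**Blue block not confirmed at the end:** the arm hid it from the top camera. The final side-image comparison (mean difference 16) settles nothing, because I did not rule out shadow or the arm in that view. I read it unmoved in a mid-job top picture, and the fingers stayed well away from it whenever they were low.

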